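# Show the orange-capped digestion tube to the inspection camera

### The job

Lift the clear splash cover off the digestion block and stand it upright in the middle of the green mat, then draw the orange-capped tube out of its well by its cap. Present it in the air to the inspection camera: middle of the glass on the camera's view point, cap up, leaning straight back from the lens so that it stands square across the pitched line of sight. Finish while holding it there, still and touching nothing but the gripper; leave the other tubes in their wells, and the camera and everything else on the bench alone.

Things in the scene. Friction and masses are not known exactly. Their poses are not given: they have to be found in the camera images.
- digester: fixed white digestion block, 200 (x) by 240 (y) by 90 mm high, with an aluminium insert 90 by 200 mm flush with its top (deck 90 mm above the bench). Four wells, 18 mm wide and 40 mm deep, in a row along its y axis at y = -60, -20, 20, 60 mm, x = 0; caps 18 mm apart along the row, free room on both sides across it (its x). Origin: centre of its underside, z up. Display on its -x face
- cover: clear plastic splash cover, an upside-down box open below, 78 (x) by 178 (y) by 80 mm high outside, walls 4 mm, blue line round the lower edge and a blue knob on top; 0.15 to 0.3 kg. Starts standing on the digester's deck over the four tubes (whose caps rise 65 mm above the deck), its axes within 0.02 rad of the digester's; lift it straight up by 80 mm or more before moving sideways. Origin: centre of its open underside, z up
- cover_knob (a point): point on the axis of the cover's blue knob (upright cylinder, diameter 24 mm, 35 mm tall on the cover's top), 20 mm above the cover's top face, 15 mm under the knob's top, 100 mm above the cover's lower edge; axes as the cover's
- mat: flat green mat fixed on the bench, 130 (x) by 230 (y) by 4 mm thick. Origin: centre of its underside on the bench, z up. The cover goes in its middle
- tube_orange: the wanted tube: sealed clear glass sample tube, diameter 16 mm, with an orange cap of diameter 22 mm; 105 mm long in all, of which the cap is the top 25 mm; 25 to 50 g. Stands loosely in one of the four wells (which one varies), underside 40 mm below the deck. Origin: centre of its underside, z up the tube towards the cap
- tube_orange_cap (a point): centre of the orange cap, 92.5 mm from the tube's underside on its axis (cap top 12.5 mm beyond); axes as the tube's. Grip here
- tube_orange_mid (a point): middle of the glass of the orange-capped tube, on its axis 40 mm from the underside, 52.5 mm below the cap's centre; axes as the tube's
- camera: fixed stand of the inspection camera: base plate 100 by 120 mm, upright post of 18 mm diameter reaching 319 mm, standing on the left of the bench and looking across it roughly to -y (the stand's own -x). Origin: on the bench straight below the axle on which the head pitches (axle 300 mm up; post 30 mm behind it). Its yaw varies
- view (a point): the camera's view point, in the air on the lens axis, 110 mm in front of the lens's glass and 170 mm in front of the head's axle. It is fixed to the camera head (grey box 60 by 44 by 44 mm with a black lens barrel of 36 mm diameter): its -x axis is the viewing direction (from the lens outward), y is level, z is square to the line of sight and mostly up. The head is pitched down by 0.25 to 0.6 rad (varies), stiff; a correctly shown tube has its own z along this z
- tube_blue: sealed glass sample tube like tube_orange (same sizes) but with a blue cap, standing in a well of the digester. Origin: centre of its underside, z up the tube. To be left in its well
- tube_white: sealed glass sample tube like tube_orange (same sizes) but with a white cap, standing in a well of the digester. Origin: centre of its underside, z up the tube. To be left in its well
- tube_grey: sealed glass sample tube like tube_orange (same sizes) but with a grey cap, standing in a well of the digester. Origin: centre of its underside, z up the tube. To be left in its well
- bottle: loose bystander: amber bottle, diameter 64 mm, 150 mm tall. Origin: centre of its underside
- beaker: loose bystander: glass beaker, rim diameter 76 mm, 90 mm tall. Origin: centre of its underside
- tip_box: loose bystander: closed orange box 120 by 85 by 60 mm. Origin: centre of its underside
- jar: loose bystander: white jar, diameter 56 mm, 70 mm tall. Origin: centre of its underside
Mind the look-alikes: they are no part of the job. What is shaped like the cover but purple or turquoise is not meant.

How it is judged:
By the outcome, as a careful person would: the job done as asked, in the order asked, and still so for the second after the job is handed in, while the arm keeps its last pose, push and grip.
It also fails if it takes over 58 s, if anything falls off the work surface, if the arm or the gripper's body presses on something with over 40 N, if the wrist force passes 120 N, or if a joint passes its speed limit or range.

### The arm

A 6-joint arm with a two-finger parallel gripper is mounted at the origin on the work surface. World frame = base frame: x ahead of the robot, y to its left, z up, the work surface at z = 0. Lengths are in mm, angles in rad, forces in N, time in s.
With the tool pointing down it reaches from about 300 to 775 mm from the base axis. Payload 14.6 kg.
Tool frame: the origin (TCP) lies midway between the tips of the shut fingers; the grasp point (between the pads) lies 19 mm behind it; z points along the fingers, y is the direction in which the jaws open and shut (so a half turn about z gives the same grasp; the last joint's range is limited). The gripper opens to 94 mm and grips with 3 to 60 N. Pads are 16 mm wide; open, the fingers measure 119 mm over their backs; the gripper's body (75 mm by 177 mm) begins 78 mm behind the grasp point.
Start: joints at [-1.228, 0.3, 1.521, -0, 1.321, -0.067], TCP at [219.126, -504.453, 205.446] pointing down, gripper open.
Joint ranges: [-3.03, 3.03], [-0.79, 2.21], [0.23, 2.52], [-1.04, 4.18], [0, 3.07], [-2.55, 2.55]. Speed limits (rad/s): [2.22, 2.22, 2.57, 3.14, 3.14, 3.14].

### API

Orientations are given as [roll, pitch, yaw] about the fixed x, y, z axes, in that order (R = Rz(yaw) Ry(pitch) Rx(roll)).
In Python, from cell import manip, camera gives the robot as it stands. The module is installed in compiled form; this text tells all that it offers.
- The arm moves only by the tool jog_arm, never from a script. Its argument "commands" is a list of rows, each a list of 7 numbers: the shift along the world's x, y, z in units of 1 m (1.0 is 1 m), then the turn, a rotation vector about the world's x, y, z in units of 120 degrees (1.0 is 120 degrees), then the opening, from 0 (shut) to 1 (fully open). In form: [[x, y, z, ax, ay, az, grip], ...]. A call has exactly 10 rows; each row is the pose to reach, as a shift and turn from the pose commanded when the call began; what a row does not reach only later rows make up. A row lasts 1/8 s, in which the tool goes at most 62.5 mm and 10.7 degrees, less where a joint would pass 70% of its speed; a pose out of reach is approached as far as the arm can. A call with a number of a shift or a turn outside -1 to 1 is refused whole. A call with a gripper value outside its range is refused whole. The fingers move at their own pace and stop on an object; "grip_force" is the grip in N (left out, the last holds). Time passes only in rows, so rows that repeat a pose let the fingers close, or fill a call up. It gives the time, the measured TCP pose, the force and the opening at its end, in the units of the state.
- manip.read_state(): the state, without advancing time (a new reading comes with each control period).
- camera(name): name is "scene" or "top"; returns a dict with "pixels" (384x512x3 uint8, blue, green, red), "vertical_fov" (degrees; the focal length in pixels is half the picture's height over the tangent of half this angle, whatever the lens; pixels are square), "cx", "cy" (the principal point, pixels), "k1" (the pictures are not rectified: a ray, as slopes to the right and down, at radius r is drawn at 1 + k1 r^2 times it, then the intrinsics apply), "rvec" (rotation vector, rad) and "tvec" (3), from world to camera coordinates, as OpenCV has them. Camera axes: x right, y down, z forward; pixel columns grow to the right and rows downward; lengths in mm; the calibration is good to about 2 mm. A picture is of the moment at which its call begins. There is no depth.
- manip.sign_off(): hands the job in, once; it reports no verdict.
The state is a dict: "clock": time; "joints": joint angles; "qd": joint speeds; "effort": joint torques, N m; "eef_pos": TCP position; "eef_rot": TCP orientation; "wrist_force": force on the tool from outside, world axes, zero at the start; "moment": the same for the moment, N m; "finger_gap": finger opening in mm.
Only numpy, scipy, OpenCV 4.12 (cv2) and the standard library are available. Lean on these libraries where they do the work, as an engineer would, in place of code of your own. Each camera call takes 0.05 s, during which the arm holds its last target.

## Working session

There is one attempt and no reset: what is moved stays moved. The work goes in short steps, Python scripts to look and compute and a tool call to move; the robot and the scene stay as the last step left them, time stands still between calls to the robot, and variables do not carry over. Pictures are saved under pics/ and viewed, and the job is handed in when it is done.

Besides the shell and the picture viewer there is one more tool, called after "Request:" as name(argument=value, ...) on one line, values as JSON. jog_arm: Moves the arm, as the interface text tells. Its arguments: {"type":"object","properties":{"commands":{"type":"array","items":{"type":"array","items":{"type":"number"}}},"grip_force":{"type":"number"}},"required":["commands"]}

```bash
mkdir -p pics
cat > h.py <<'E'
import numpy as np, cv2
from cell import manip, camera
def cam(n):
    c=camera(n); p=np.array(c["pixels"]); f=p.shape[0]/2/np.tan(np.radians(c["vertical_fov"])/2)
    R=cv2.Rodrigues(np.array(c["rvec"],float))[0]; t=np.array(c["tvec"],float).ravel()
    return dict(p=p,f=f,cx=c["cx"],cy=c["cy"],k=c["k1"],R=R,t=t,C=-R.T@t)
def ray(c,u,v):
    xd=np.array([(u-c["cx"])/c["f"],(v-c["cy"])/c["f"]]); x=xd.copy()
    for _ in range(50): x=xd/(1+c["k"]*(x@x))
    d=c["R"].T@np.array([x[0],x[1],1]); return d/np.linalg.norm(d)
def onz(c,u,v,z):
    d=ray(c,u,v); return c["C"]+d*(z-c["C"][2])/d[2]
def tri(c1,a,c2,b):
    d1,d2=ray(c1,*a),ray(c2,*b); A=np.array([d1,-d2]).T
    s=np.linalg.lstsq(A,c2["C"]-c1["C"],rcond=None)[0]
    p,q=c1["C"]+s[0]*d1,c2["C"]+s[1]*d2
    return (p+q)/2,np.linalg.norm(p-q)
def proj(c,P):
    q=c["R"]@np.array(P,float)+c["t"]; x=q[:2]/q[2]; x=x*(1+c["k"]*(x@x))
    return np.array([c["cx"]+c["f"]*x[0],c["cy"]+c["f"]*x[1]])
def save(c,n,box=None,s=1):
    p=c["p"]
    if box: p=p[box[1]:box[3],box[0]:box[2]]
    cv2.imwrite("pics/"+n,cv2.resize(p,None,fx=s,fy=s,interpolation=cv2.INTER_CUBIC))
def load(n):
    import pickle; return pickle.load(open(n,"rb"))
E
python3 - <<'E'
from h import *
import pickle
for n in("scene","top"):
    c=cam(n); save(c,n+"0.png",s=1.5); pickle.dump(c,open(n+"0.pkl","wb")); print(n,c["f"],c["cx"],c["cy"],c["k"],c["C"])
print(manip.read_state())
E
```

```text
scene 350.4953604452874 258.0720161097731 192.31048326797745 -0.07743706510877554 [1499.63930127  144.08173854  983.96545373]
top 437.2369314371383 255.88662270986083 190.24728171521588 -0.15878052940037898 [ 316.82078066 -112.28064752 1741.31214783]
{'clock': 0.1, 'joints': array([-1.22763393e+00,  3.00414925e-01,  1.52151662e+00, -2.38527680e-05,
        1.32067710e+00, -6.65915511e-02]), 'qd': array([-1.24667823e-03, -8.39245592e-04, -4.66456568e-04, -1.36630529e-05,
       -2.62100264e-04,  2.75847319e-05]), 'effort': array([ 4.05109429e-03, -5.32631207e+01, -3.53281975e+01,  7.10032973e-02,
        2.34478764e-02, -1.05652928e-04]), 'eef_pos': array([ 219.0294825 , -504.25570702,  204.94440676]), 'eef_rot': array([-3.14057738e+00, -4.45529961e-05,  4.09759842e-01]), 'wrist_force': array([ 0.19581751, -0.31964562, -0.07533468]), 'moment': array([-0.00904021, -0.02248899, -0.02560115]), 'finger_gap': 94.33796958550606}
```

View pics/scene0.png

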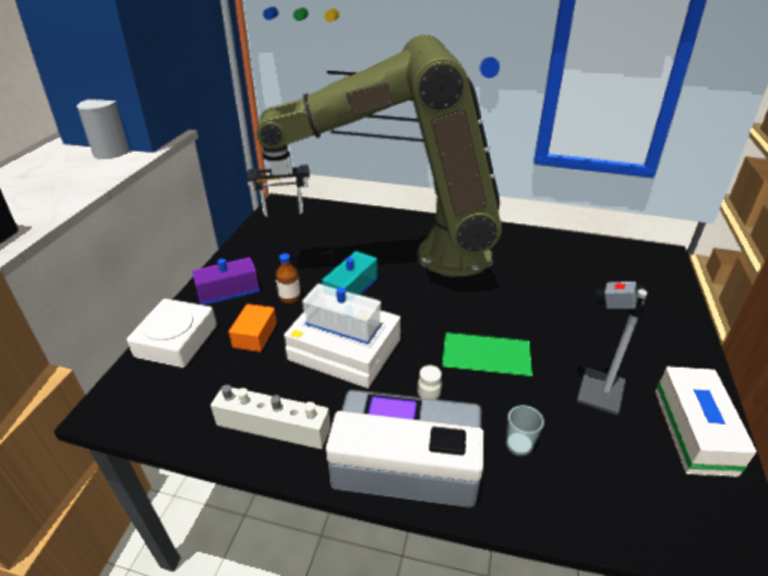

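View pics/top0.png

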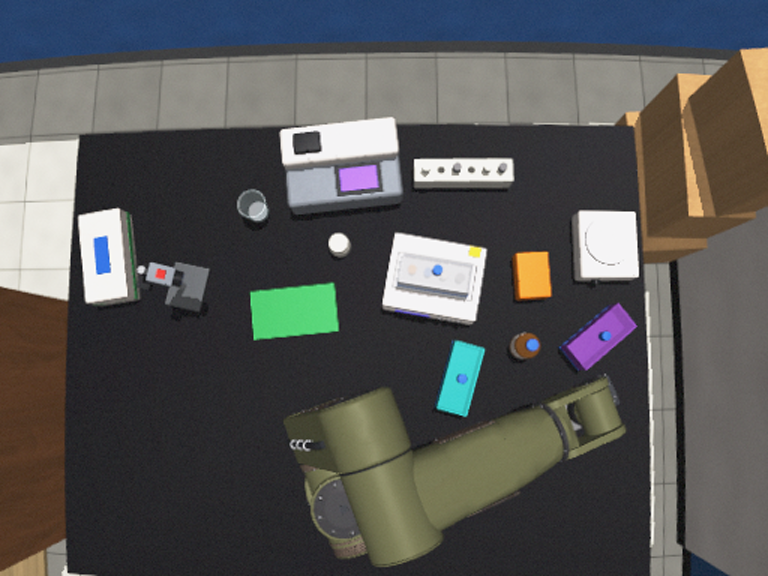

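Run:
```python
from h import *
s,t=load("scene0.pkl"),load("top0.pkl")
save(s,"s_dig.png",(180,180,290,265),7); save(t,"t_dig.png",(240,140,350,225),7)
save(s,"s_cam.png",(370,175,450,285),5); save(t,"t_cam.png",(80,160,150,220),8)
```

```text
(no output)
```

View pics/s_dig.png

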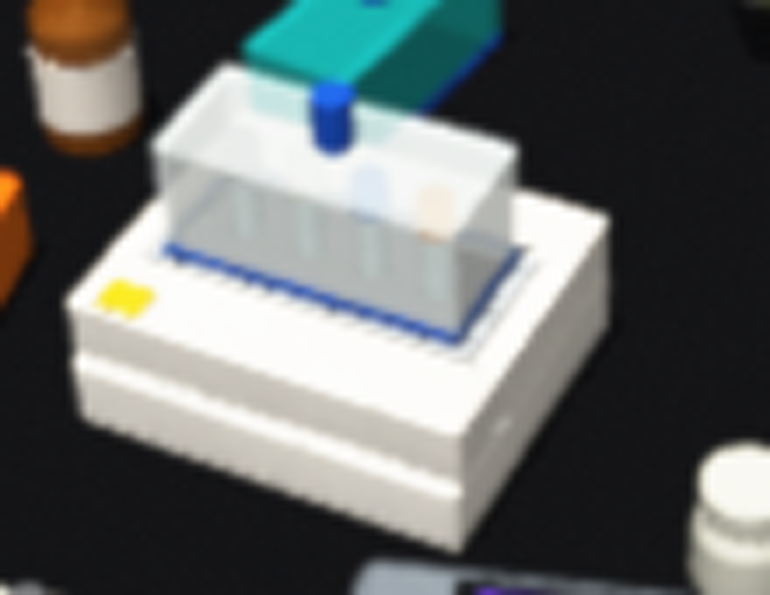

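View pics/t_dig.png

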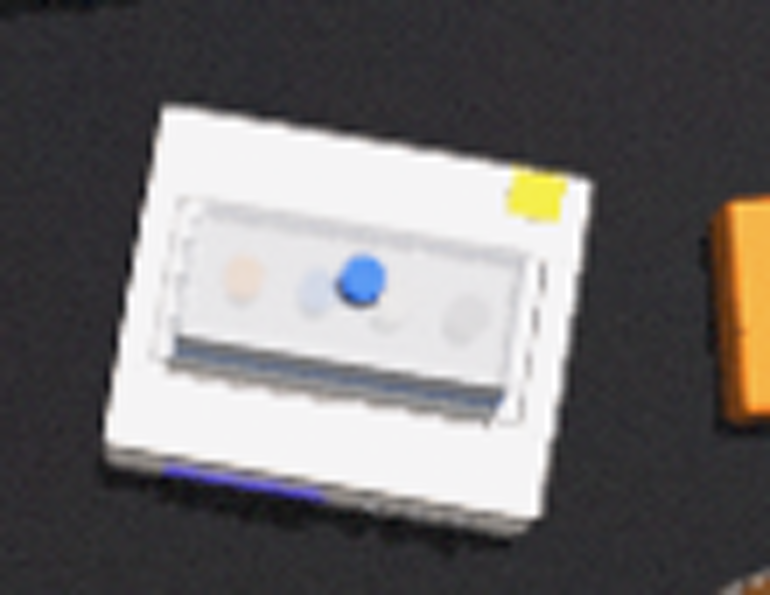

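View pics/s_cam.png

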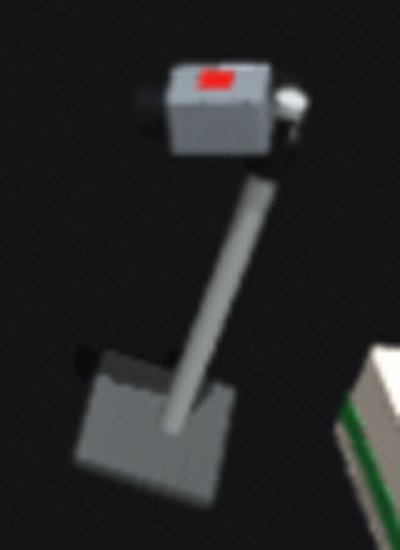

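View pics/t_cam.png

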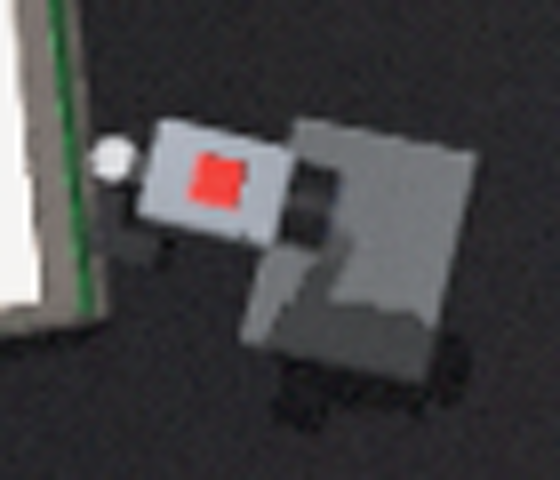

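Run:
```python
from h import *
s,t=load("scene0.pkl"),load("top0.pkl")
S=lambda u,v:(180+u/7-.5+.07,180+v/7-.5+.07); T=lambda u,v:(240+u/7-.43,140+v/7-.43)
print("knob tri",tri(s,S(333,92),t,T(363,279)), onz(t,*T(363,279),205), onz(s,*S(333,92),205))
c=[onz(t,*T(*q),90)[:2] for q in [(163,105),(593,181),(540,520),(105,447)]]
print(np.round(c,1),"sides",[np.linalg.norm(c[i]-c[i-1]).round(1) for i in range(4)],"cen",np.mean(c,0))
x=(c[0]+c[1]-c[2]-c[3]); print("yaw",np.arctan2(x[1],x[0])); y=(c[0]+c[3]-c[1]-c[2]); print(np.arctan2(-y[0],y[1]))
print("orange cap",onz(t,*T(243,278),155)) 
# mat
hsv=cv2.cvtColor(t["p"],cv2.COLOR_BGR2HSV)
m=((hsv[...,0]>50)&(hsv[...,0]<75)&(hsv[...,1]>150)&(hsv[...,2]>80)).astype(np.uint8); m[:,:155]=0
r=cv2.approxPolyDP(max(cv2.findContours(m,0,2)[0],key=cv2.contourArea),6,True)[:,0]
b=cv2.boxPoints(cv2.minAreaRect(max(cv2.findContours(m,0,2)[0],key=cv2.contourArea)))
for q in (r,b):
    c=np.array([onz(t,u,v,4)[:2] for u,v in q]);print("mat",np.round(c,1),c.mean(0),[np.linalg.norm(c[i]-c[i-1]).round(1) for i in range(len(c))])
M=cv2.moments(m,True); print(onz(t,M["m10"]/M["m00"],M["m01"]/M["m00"],4))
# camera box
S=lambda q:(370+q[0]/5-.4,175+q[1]/5-.4); T=lambda q:(80+q[0]/8-.44,160+q[1]/8-.44)
sc=[(168,102),(270,102),(172,65),(268,65)]; tc=[(295,150),(160,118),(272,248),(138,215)]
P=[]
for a,b in zip(sc,tc):
    p,e=tri(s,S(a),t,T(b)); P.append(p); print(p.round(1),e.round(1))
P=np.array(P); print("len",np.linalg.norm(P[0]-P[1]),np.linalg.norm(P[2]-P[3]),"wid",np.linalg.norm(P[0]-P[2]),np.linalg.norm(P[1]-P[3]))
d=(P[0]+P[2]-P[1]-P[3]); d/=np.linalg.norm(d); print("dir",d,"pitch",np.arcsin(-d[2]))
print("plate",[onz(t,*T(q),8).round(1) for q in [(297,118),(478,152),(430,380),(242,340)]])
```

```text
knob tri (array([ 535.37190488, -215.30258664,  204.68483164]), np.float64(0.0386774393596415)) [ 535.3326448  -215.30008222  205.        ] [ 535.75907059 -215.13783235  205.        ]
[[ 649.2 -114.9]
 [ 604.9 -350.2]
 [ 419.4 -316.7]
 [ 461.1  -81.8]] sides [np.float64(191.0), np.float64(239.5), np.float64(188.5), np.float64(238.6)] cen [ 533.62159906 -215.93295301]
yaw -0.17637251500693923
-0.18088680564892215
orange cap [ 543.52178336 -155.83950398  155.        ]
mat [[520.2 114.5]
 [509.3 269. ]
 [384.4 263.2]
 [395.7 101.9]
 [447.6  86. ]
 [443.9 134.2]] [450.17077444 161.48647808] [np.float64(78.8), np.float64(154.9), np.float64(125.1), np.float64(161.8), np.float64(54.2), np.float64(48.4)]
mat [[508.7 277.5]
 [523.1  92.9]
 [395.   81.3]
 [379.9 264.4]] [451.66812267 179.01856387] [np.float64(129.5), np.float64(185.2), np.float64(128.7), np.float64(183.7)]
[451.28224448 188.50522634   4.        ]
[531.  382.4 305.1] 0.3
[542.7 437.7 324.1] 3.6
[489.  389.3 306.1] 3.1
[501.3 443.4 324.7] 0.6
len 59.65815929604317 58.45771403912277 wid 42.54562909521925 41.77368113898101
dir [-0.20312077 -0.92602071 -0.31816285] pitch 0.3237910084226741
plate [array([591.8, 484.4,   8. ]), array([573.1, 388.2,   8. ]), array([456.9, 410.4,   8. ]), array([477.8, 510. ,   8. ])]
```

Run:
```python
from h import *
s,t=load("scene0.pkl"),load("top0.pkl")
save(t,"t_mat.png",(160,180,235,235),8); save(s,"s_head.png",(390,180,440,220),16); save(t,"t_head.png",(85,165,135,205),16)
save(s,"s_mat.png",(285,210,365,260),8)
```

```text
(no output)
```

View pics/t_mat.png

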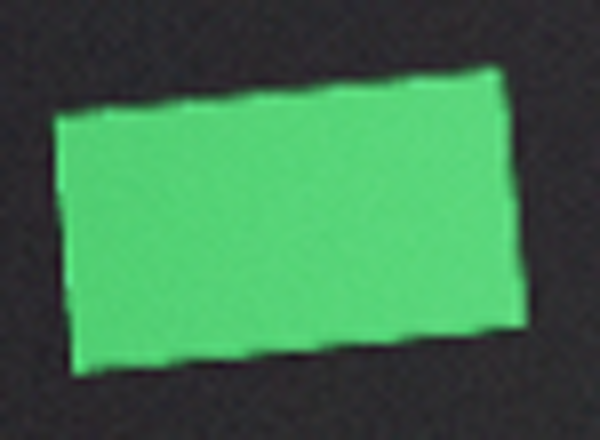

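View pics/s_head.png

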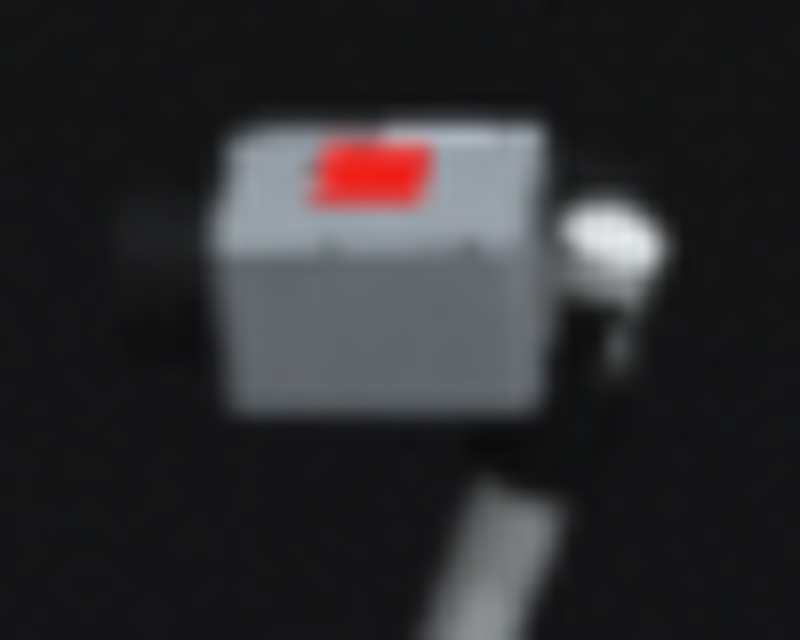

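View pics/t_head.png

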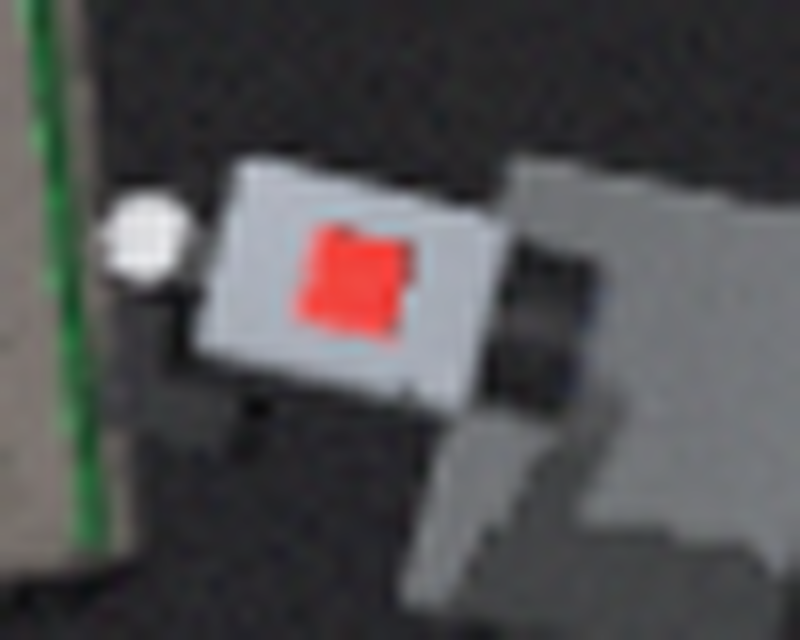

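View pics/s_mat.png

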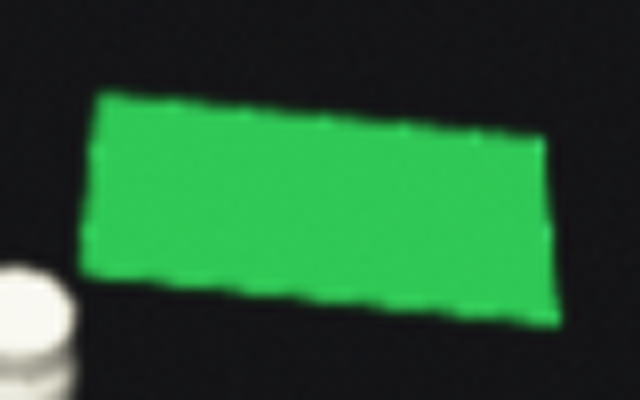

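```bash
cat > fit.py <<'E'
from h import *
from scipy.optimize import least_squares
s,t=load("scene0.pkl"),load("top0.pkl")
q=lambda o,k,u,v:np.array([o[0]+(u+.5)/k-.5,o[1]+(v+.5)/k-.5])
c=np.array([onz(t,*q((160,180),8,*p),4)[:2] for p in [(53,115),(500,68),(527,325),(73,373)]])
c2=np.array([onz(s,*q((285,210),8,*p),4)[:2] for p in [(560,327),(80,275),(98,92),(545,137)]])
for c in(c,c2): print("mat",c.round(1),c.mean(0),[np.linalg.norm(c[i]-c[i-1]).round(1) for i in range(4)])
x=c[0]+c[1]-c[2]-c[3]; print("matyaw",np.arctan2(x[1],x[0]))
SC={(1,1,1):(213,255),(-1,1,1):(548,248),(1,-1,1):(235,130),(-1,-1,1):(545,125),(1,1,-1):(230,412),(-1,1,-1):(545,412)}
TC={(1,1,1):(510,225),(-1,1,1):(240,155),(1,-1,1):(467,415),(-1,-1,1):(197,348)}
# key: (forward, world +x side, up)
def frame(psi,p):
    h=np.array([-np.sin(psi),-np.cos(psi),0]); z=np.array([0,0,1])
    f=np.cos(p)*h-np.sin(p)*z; u=np.sin(p)*h+np.cos(p)*z; sd=np.cross(f,u)
    if sd[0]<0: sd=-sd
    return f,sd,u
def res(v,con):
    if con: ax=np.array([v[0],v[1],300]); psi,p,k=v[2:5]
    else: ax=np.array(v[:3]); psi,p,k=v[3],v[4],0
    f,sd,u=frame(psi,p); cen=ax+k*f; r=[]
    for C,D,o in((s,SC,(390,180)),(t,TC,(85,165))):
        for key,uv in D.items():
            r+=list(proj(C,cen+30*key[0]*f+22*key[1]*sd+22*key[2]*u)-q(o,16,*uv))
    return np.array(r)
a=least_squares(res,[517,420,294,.2,.32],args=(False,)); print("free",a.x.round(3),"rms px",np.sqrt(np.mean(a.fun**2)))
f,sd,u=frame(*a.x[3:5]); print("view(k=10)",a.x[:3]+160*f,"f",f)
for k in(10,):
    b=least_squares(lambda v:res([*v,k],True),[517,420,.2,.32]); f,sd,u=frame(*b.x[2:4])
    print("con",b.x.round(3),np.sqrt(np.mean(b.fun**2)),"view",np.array([b.x[0],b.x[1],300])+170*f)
    print(b.fun.reshape(-1,2).round(2).tolist())
print("ball",tri(s,q((390,180),16,608,240),t,q((85,165),16,148,237)))
print("lens end",onz(t,*q((85,165),16,578,330),300))
E
python3 fit.py
```

```text
mat [[509.7 276.5]
 [531.5  49.8]
 [402.6  36.2]
 [379.6 264.5]] [455.8297866  156.72867287] [np.float64(130.6), np.float64(227.7), np.float64(129.6), np.float64(229.4)]
mat [[513.2 277.1]
 [534.6  48.2]
 [401.   35.3]
 [378.9 264.8]] [456.94520088 156.34469923] [np.float64(134.8), np.float64(230.0), np.float64(134.2), np.float64(230.6)]
matyaw 0.09362567813078729
free [5.17129e+02 4.19830e+02 2.95154e+02 1.87000e-01 3.23000e-01] rms px 0.4765260663633706
view(k=10) [488.86472941 270.77547789 244.32136139] f [-0.17665463 -0.93158877 -0.31770347]
con [5.19663e+02 4.28872e+02 1.94000e-01 3.37000e-01] 0.5143311266125978 view [488.76972171 271.40947242 243.86481438]
[[0.01, -0.88], [-1.01, -0.72], [0.26, -0.4], [0.26, -0.54], [0.3, 0.53], [0.18, 0.53], [0.39, -0.87], [-0.38, -0.35], [0.27, -0.06], [-0.57, 0.35]]
ball (array([526.39371927, 456.73313554, 317.91608705]), np.float64(2.523935281724515))
lens end [508.05271818 368.59273817 300.        ]
```

Candidates for the cover are the clear box on the digester at scene (227,205), the purple box at (150,187) and the turquoise box at (233,183). I choose the clear one. It is blue-knobbed over four tubes in the close crop, with the orange cap at the digester's +y end. The orange tip box at (168,218) is not a tube.

Request:
jog_arm(commands=[[0,0,0.06,0,0,0,1],[0.04,0.04,0.095,0,0,0.08,1],[0.08,0.08,0.095,0,0,0.16,1],[0.12,0.12,0.095,0,0,0.24,1],[0.16,0.155,0.095,0,0,0.32,1],[0.2,0.19,0.095,0,0,0.4,1],[0.24,0.225,0.095,0,0,0.469,1],[0.28,0.255,0.09,0,0,0.469,1],[0.316,0.289,0.08,0,0,0.469,1],[0.316,0.289,0.065,0,0,0.469,1]], grip_force=25)

```text
clock: 1.35
eef_pos: [536.7, -213.3, 269.4]
eef_rot: [-3.141, -0.0, 1.396]
wrist_force: [-0.4, 0.4, -0.5]
finger_gap: 94.3
```

Request:
jog_arm(commands=[[0,0,-0.03,0,0,0,1],[0,0,-0.06,0,0,0,1],[0,0,-0.08,0,0,0,1],[0,0,-0.093,0,0,0,1],[0,0,-0.093,0,0,0,1],[0,0,-0.093,0,0,0,0.6],[0,0,-0.093,0,0,0,0.3],[0,0,-0.093,0,0,0,0.0],[0,0,-0.093,0,0,0,0.0],[0,0,-0.093,0,0,0,0.0]], grip_force=25)

```text
clock: 2.6
eef_pos: [535.2, -215.5, 177.5]
eef_rot: [3.142, 0.0, 1.392]
wrist_force: [-0.0, 0.7, -0.1]
finger_gap: 47.4
```

Fingers are still closing.

Request:
jog_arm(commands=[[0,0,0,0,0,0,0],[0,0,0,0,0,0,0],[0,0,0,0,0,0,0],[0,0,0,0,0,0,0],[0,0,0,0,0,0,0],[0,0,0,0,0,0,0],[0,0,0,0,0,0,0],[0,0,0.005,0,0,0,0],[0,0,0.015,0,0,0,0],[0,0,0.03,0,0,0,0]], grip_force=25)

```text
clock: 3.85
eef_pos: [535.1, -215.4, 208.4]
eef_rot: [-3.141, -0.0, 1.392]
wrist_force: [-0.1, -0.1, -1.9]
finger_gap: 23.4
```

Run:
```python
from h import *
s,t=cam("scene"),cam("top"); save(s,"s1.png",(170,110,300,265),4)
```

```text
(no output)
```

View pics/s1.png

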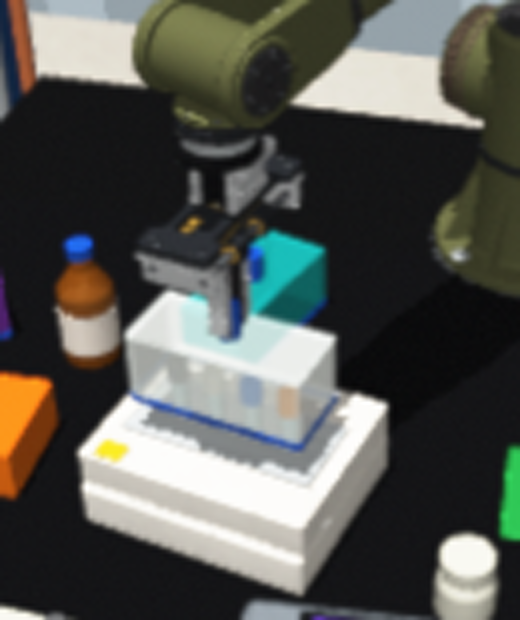

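Cover is lifted 30 mm level, with knob width 23.4 mm in the jaws and the tubes left behind. I lift it on and carry it across.

Request:
jog_arm(commands=[[0,0,0.03,0,0,0,0],[0,0,0.06,0,0,0,0],[0,0,0.08,0,0,0,0],[0,0,0.08,0,0,0,0],[-0.004,0.02,0.08,0,0,0.01,0],[-0.012,0.06,0.08,0,0,0.02,0],[-0.022,0.105,0.08,0,0,0.035,0],[-0.032,0.15,0.08,0,0,0.05,0],[-0.042,0.195,0.08,0,0,0.07,0],[-0.052,0.24,0.08,0,0,0.085,0]])

```text
clock: 5.2
eef_pos: [481.7, 26.7, 286.4]
eef_rot: [-3.14, -0.0, 1.572]
wrist_force: [0.5, 0.2, -2.2]
finger_gap: 23.3
```

Request:
jog_arm(commands=[[-0.008,0.04,0,0,0,0.015,0],[-0.016,0.08,0,0,0,0.03,0],[-0.022,0.11,0,0,0,0.04,0],[-0.026,0.128,0,0,0,0.045,0],[-0.027,0.132,0,0,0,0.045,0],[-0.027,0.132,-0.03,0,0,0.045,0],[-0.027,0.132,-0.06,0,0,0.045,0],[-0.027,0.132,-0.09,0,0,0.045,0],[-0.027,0.132,-0.11,0,0,0.045,0],[-0.027,0.132,-0.11,0,0,0.045,0]])

```text
clock: 6.45
eef_pos: [455.2, 156.0, 176.1]
eef_rot: [-3.138, 0.001, 1.664]
wrist_force: [-0.3, -0.7, -1.7]
finger_gap: 23.3
```

Run:
```python
from h import *
s,t=cam("scene"),cam("top"); save(s,"s2.png",(270,110,400,265),4); save(t,"t2.png",(145,160,255,240),7)
print(manip.read_state()["eef_pos"],manip.read_state()["eef_rot"])
```

```text
[456.22224607 156.39656621 178.02403085] [ 3.14118657e+00 -7.21236018e-05  1.66409918e+00]
```

View pics/s2.png

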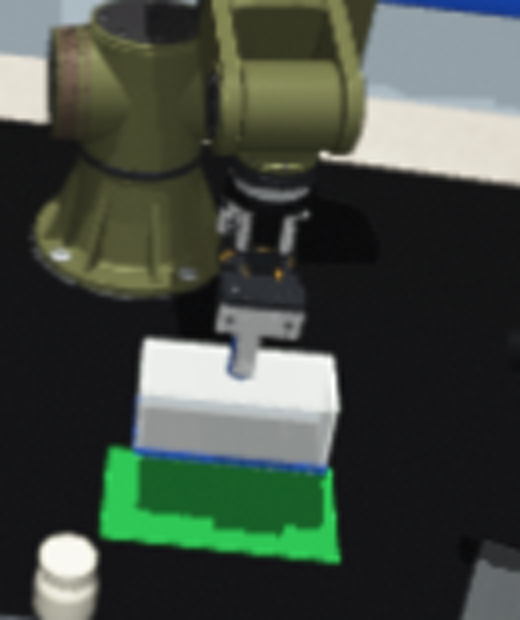

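View pics/t2.png

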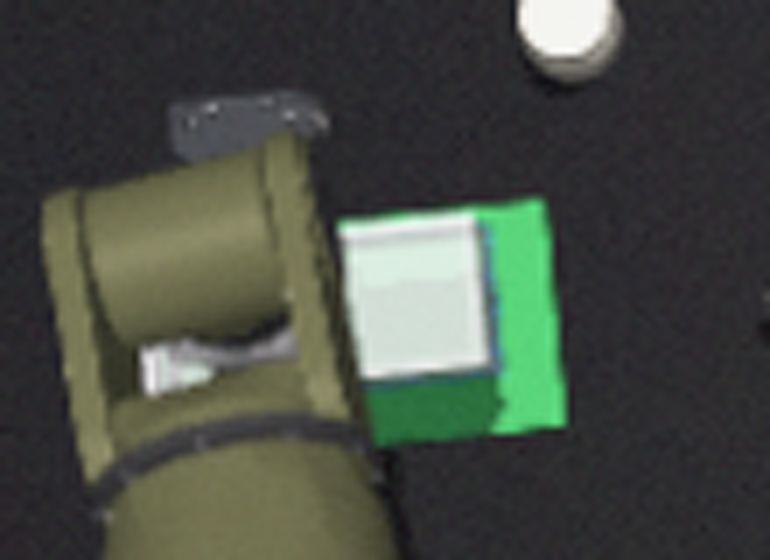

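Request:
jog_arm(commands=[[0,0,-0.03,0,0,0,0],[0,0,-0.06,0,0,0,0],[0,0,-0.075,0,0,0,0],[0,0,-0.08,0,0,0,0],[0,0,-0.083,0,0,0,0],[0,0,-0.084,0,0,0,0],[0,0,-0.085,0,0,0,0],[0,0,-0.086,0,0,0,0],[0,0,-0.0865,0,0,0,0],[0,0,-0.0865,0,0,0,0]])

```text
clock: 7.8
eef_pos: [456.4, 156.6, 91.2]
eef_rot: [3.141, -0.0, 1.664]
wrist_force: [0.6, -0.3, 1.9]
finger_gap: 23.8
```

Run:
```python
from h import *
s=cam("scene"); save(s,"s3.png",(280,180,380,265),7)
print(manip.read_state()["eef_pos"],manip.read_state()["wrist_force"])
```

```text
[456.35889443 156.60632894  91.24840276] [ 0.60199849 -0.37679488  1.81912201]
```

View pics/s3.png

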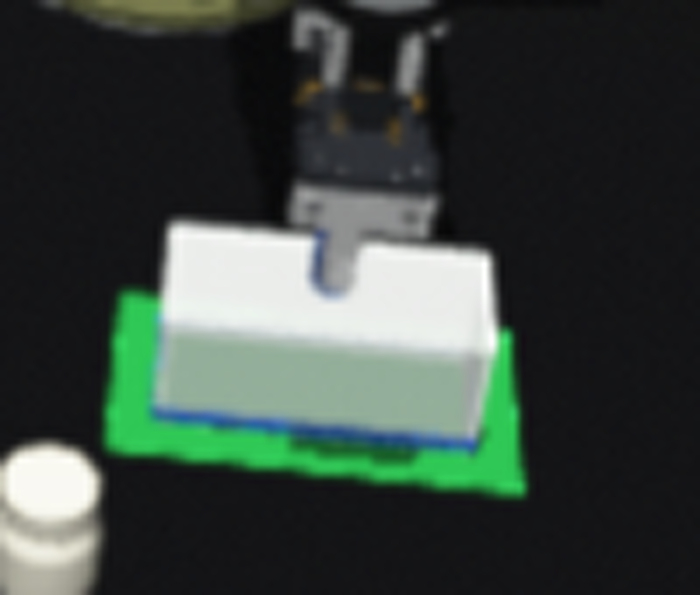

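Run:
```python
from h import *
s=load("scene0.pkl")
q=lambda u,v:(280+(u+.5)/7-.5,180+(v+.5)/7-.5)
a,b=[onz(s,*q(*p),5)[:2] for p in[(153,413),(478,448)]]
A,B=[onz(s,*q(*p),4)[:2] for p in[(105,448),(525,495)]]
print(a,b,np.linalg.norm(a-b),(a+b)/2); d=b-a; print("yaw",np.arctan2(-d[0],d[1]))
n=np.array([np.cos(.094),np.sin(.094)]); print("cen",(a+b)/2-39*n, "mat front mid",(A+B)/2,"mat cen",(A+B)/2-65*n)
```

```text
[499.88289618  69.67487437] [483.2716393  250.02074341] 181.10926628515477 [491.57726774 159.84780889]
yaw 0.0918486177789956
cen [452.74944291 156.1872053 ] mat front mid [522.5135373  162.48703399] mat cen [457.80049591 156.38602801]
```

Request:
jog_arm(commands=[[0,0,0,0,0,0,0.3],[0,0,0,0,0,0,0.5],[0,0,0,0,0,0,0.6],[0,0,0,0,0,0,0.6],[0,0,0.01,0,0,0,0.6],[0,0,0.03,0,0,0,0.6],[0,0,0.07,0,0,0,0.6],[0,0,0.12,0,0,0,0.6],[0,0,0.17,0,0,0,0.6],[0,-0.05,0.19,0,0,-0.05,0.6]])

```text
clock: 9.1
eef_pos: [456.5, 107.5, 284.4]
eef_rot: [3.137, -0.001, 1.561]
wrist_force: [-0.1, -0.8, 0.4]
finger_gap: 56.1
```

Request:
jog_arm(commands=[[0,-0.05,0,0,0,-0.04,0.6],[0.01,-0.1,0,0,0,-0.08,0.6],[0.02,-0.13,0,0,0,-0.08,0.6],[0.02,-0.13,0,0,0,-0.08,0.6],[0.02,-0.13,0,0,0,-0.08,0.6],[0.02,-0.13,0,0,0,-0.08,0.6],[0.02,-0.13,0,0,0,-0.08,0.6],[0.02,-0.13,0,0,0,-0.08,0.6],[0.02,-0.13,0,0,0,-0.08,0.6],[0.02,-0.13,0,0,0,-0.08,0.6]])

```text
clock: 10.35
eef_pos: [476.1, -23.4, 280.9]
eef_rot: [-3.142, 0.0, 1.392]
wrist_force: [-0.0, -0.9, 0.5]
finger_gap: 56.5
```

Run:
```python
from h import *
import pickle
s,t=cam("scene"),cam("top"); save(s,"s4.png",(180,110,380,265),4); save(t,"t4.png",(145,140,345,240),4)
save(s,"s4b.png",(190,190,270,250),9);save(t,"t4b.png",(245,145,320,215),9)
pickle.dump((s,t),open("f4.pkl","wb"))
```

```text
(no output)
```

View pics/s4.png

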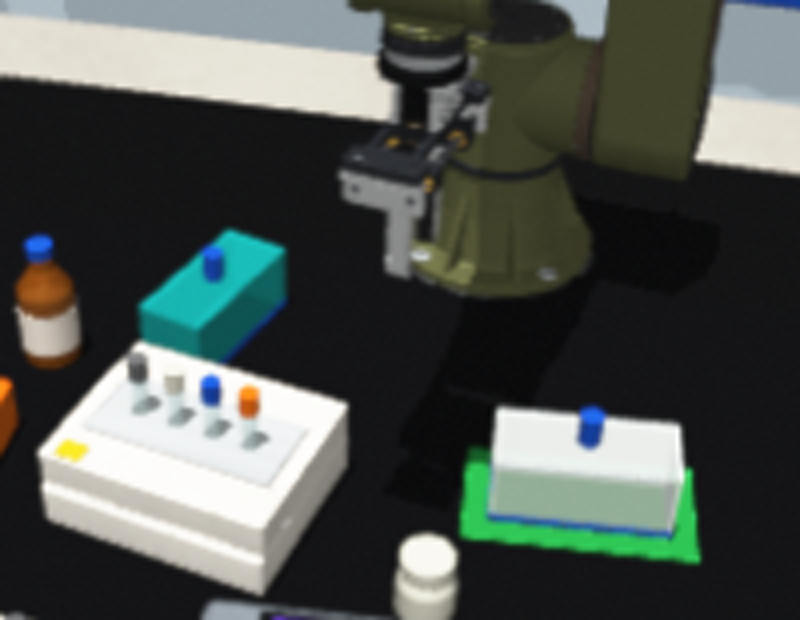

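View pics/t4.png

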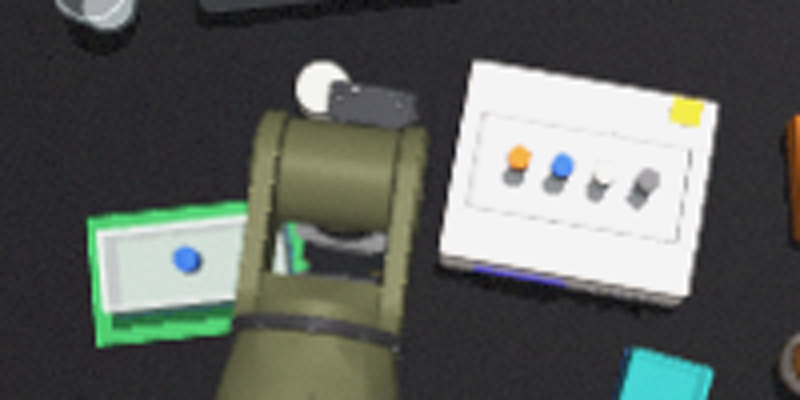

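View pics/s4b.png

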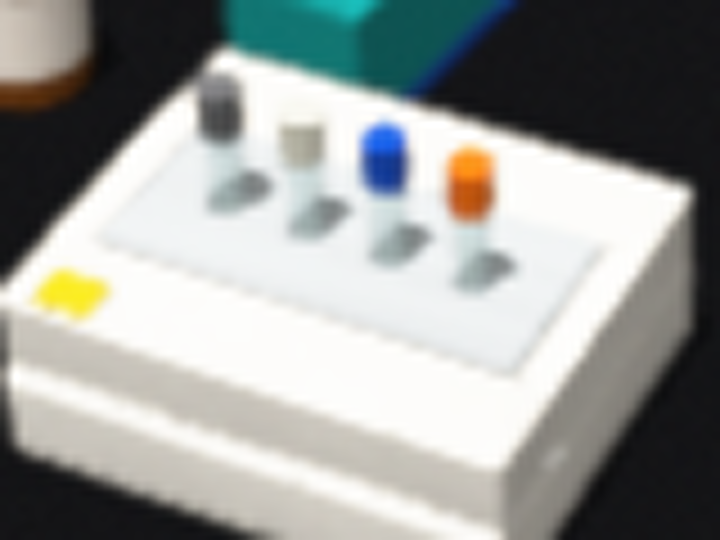

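View pics/t4b.png

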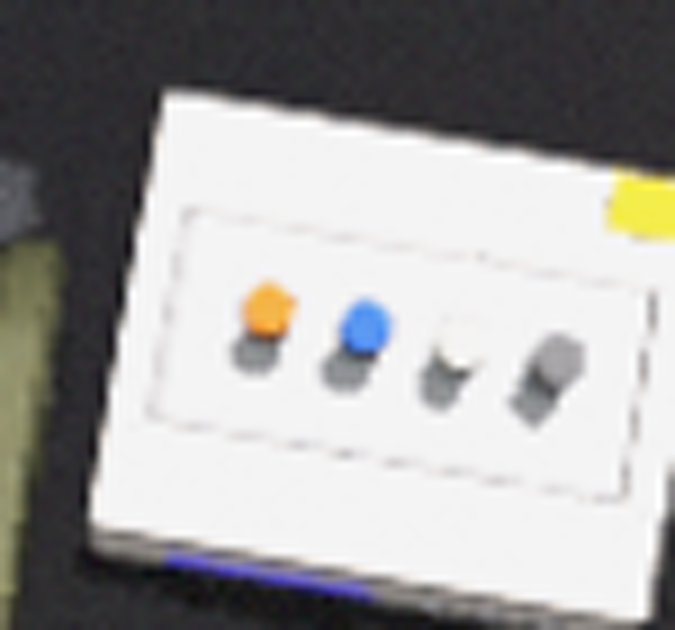

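Run:
```python
from h import *
s,t=load("f4.pkl")
q=lambda o,k,u,v:(o[0]+(u+.5)/k-.5,o[1]+(v+.5)/k-.5)
a,b=q((190,190),9,471,164),q((245,145),9,269,311)
print("top of cap",tri(s,a,t,b),onz(t,*b,155),onz(s,*a,155))
w=[onz(t,*q((245,145),9,*p),155)[:2] for p in[(269,311),(367,327),(461,344),(556,362)]]
d=w[0]-w[3]; print(np.round(w,1),np.linalg.norm(d),np.arctan2(-d[0],d[1]),np.mean(w,0))
print("cover knob",onz(t,*q((145,140),4,186,260),119),onz(s,*q((180,110),4,592,411),119))
```

```text
top of cap (array([ 544.67990025, -157.02727334,  152.3241366 ]), np.float64(1.0720064315929974)) [ 544.15732885 -156.434035    155.        ] [ 547.84786551 -156.5867573   155.        ]
[[ 544.2 -156.4]
 [ 537.2 -196.2]
 [ 529.9 -234.4]
 [ 522.2 -272.9]] 118.5633701705251 -0.18621640009442803 [ 533.3792004  -214.99938706]
cover knob [455.85157631 155.30147805 119.        ] [452.20223746 154.17625068 119.        ]
```

Orange cap sits at (545,-156.5), the end well, with 40 mm pitch and row yaw both checking out. The cover stands flat on the mat. I move over the cap, descend and grip.

Request:
jog_arm(commands=[[0.03,-0.05,0,0,0,0,0.6],[0.05,-0.1,0,0,0,0,0.6],[0.069,-0.133,0,0,0,0,0.6],[0.069,-0.133,0,0,0,0,0.6],[0.069,-0.133,-0.03,0,0,0,0.6],[0.069,-0.133,-0.07,0,0,0,0.6],[0.069,-0.133,-0.11,0,0,0,0.6],[0.069,-0.133,-0.14,0,0,0,0.6],[0.069,-0.133,-0.157,0,0,0,0.6],[0.069,-0.133,-0.157,0,0,0,0.6]], grip_force=15)

```text
clock: 11.7
eef_pos: [544.9, -156.0, 123.6]
eef_rot: [-3.14, -0.0, 1.392]
wrist_force: [1.0, -0.7, 0.4]
finger_gap: 56.6
```

Request:
jog_arm(commands=[[0,0,0,0,0,0,0.5],[0,0,0,0,0,0,0.4],[0,0,0,0,0,0,0.3],[0,0,0,0,0,0,0.2],[0,0,0,0,0,0,0],[0,0,0,0,0,0,0],[0,0,0,0,0,0,0],[0,0,0,0,0,0,0],[0,0,0,0,0,0,0],[0,0,0,0,0,0,0]], grip_force=15)

```text
clock: 12.95
eef_pos: [545.3, -156.5, 124.1]
eef_rot: [3.141, 0.0, 1.392]
wrist_force: [0.4, -0.7, 4.7]
finger_gap: 21.3
```

Request:
jog_arm(commands=[[0,0,0.005,0,0,0,0],[0,0,0.015,0,0,0,0],[0,0,0.03,0,0,0,0],[0,0,0.05,0,0,0,0],[0,0,0.075,0,0,0,0],[0,0,0.1,0,0,0,0],[0,0,0.13,0,0,0,0],[0,0,0.16,0,0,0,0],[0,0,0.18,0,0,0,0],[0,0,0.18,0,0,0,0]])

```text
clock: 14.2
eef_pos: [545.3, -156.5, 305.9]
eef_rot: [3.139, 0.001, 1.392]
wrist_force: [-0.4, -0.2, -0.6]
finger_gap: 21.5
```

Run:
```python
from h import *
s=cam("scene"); save(s,"s5.png",(180,110,300,240),5); print(manip.read_state()["eef_pos"],manip.read_state()["wrist_force"])
```

```text
[ 545.07585629 -156.44239818  304.37318426] [-0.28777766 -0.23181256 -1.2974958 ]
```

View pics/s5.png

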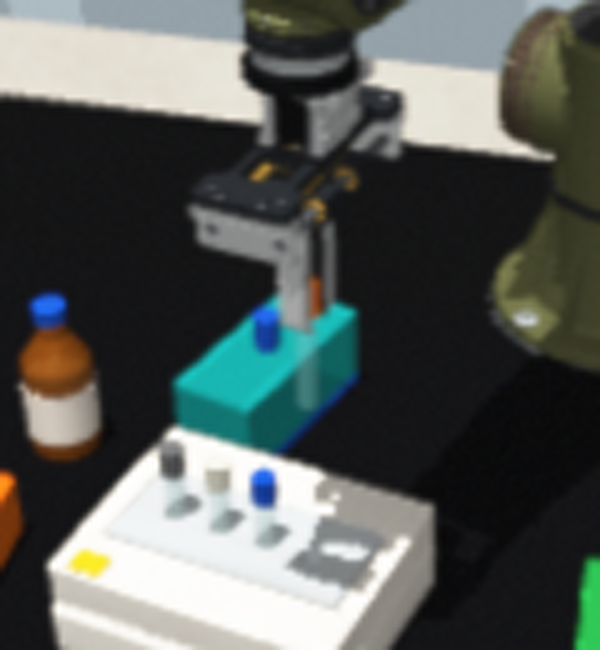

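Request:
jog_arm(commands=[[-0.003,0.02,0,0,0,0,0],[-0.008,0.06,0,0,0,0,0],[-0.014,0.1,0,0,0,0,0],[-0.02,0.14,0,0,0,0,0],[-0.026,0.18,0,0,0,0,0],[-0.032,0.22,0,0,0,0,0],[-0.038,0.26,0,0.02,-0.004,0,0],[-0.043,0.3,0,0.05,-0.01,0,0],[-0.047,0.33,0,0.08,-0.015,0,0],[-0.05,0.35,0,0.1,-0.02,0,0]])

```text
clock: 15.5
eef_pos: [493.7, 195.5, 303.2]
eef_rot: [3.139, -0.215, 1.393]
wrist_force: [-0.5, 0.7, -1.2]
finger_gap: 21.4
```

Request:
jog_arm(commands=[[-0.002,0.015,-0.005,0.015,-0.003,0,0],[-0.004,0.03,-0.01,0.03,-0.006,0,0],[-0.006,0.045,-0.018,0.045,-0.008,0,0],[-0.007,0.057,-0.024,0.0547,-0.0098,0,0],[-0.008,0.064,-0.028,0.0547,-0.0098,0,0],[-0.0083,0.067,-0.0283,0.0547,-0.0098,0,0],[-0.0083,0.067,-0.0283,0.0547,-0.0098,0,0],[-0.0083,0.067,-0.0283,0.0547,-0.0098,0,0],[-0.0083,0.067,-0.0283,0.0547,-0.0098,0,0],[-0.0083,0.067,-0.0283,0.0547,-0.0098,0,0]])

```text
clock: 16.75
eef_pos: [486.9, 260.4, 275.7]
eef_rot: [3.138, -0.33, 1.392]
wrist_force: [-0.1, 0.4, 0.3]
finger_gap: 21.8
```

Run:
```python
from h import *
import pickle
from scipy.spatial.transform import Rotation as Ro
s,t=cam("scene"),cam("top"); pickle.dump((s,t),open("f6.pkl","wb")); save(s,"s6.png",(330,120,450,270),4); save(t,"t6.png",(80,140,220,240),5)
st=manip.read_state(); z=Ro.from_euler("xyz",st["eef_rot"]).as_matrix()[:,2]
print(st["clock"],st["eef_pos"],-z,"mid",st["eef_pos"]+z*33.5,st["joints"],st["wrist_force"])
```

```text
16.85 [486.86040908 260.47460182 275.68527353] [-0.06143091 -0.31815296  0.946047  ] mid [488.91834471 271.13272609 243.99269888] [0.28205609 0.15190575 1.57228852 0.30623688 1.27617671 0.39244359] [-0.53946348  0.06533484 -0.56274719]
```

View pics/s6.png

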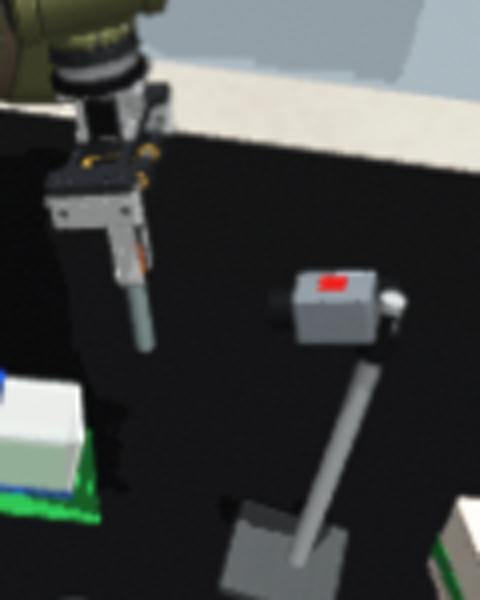

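View pics/t6.png

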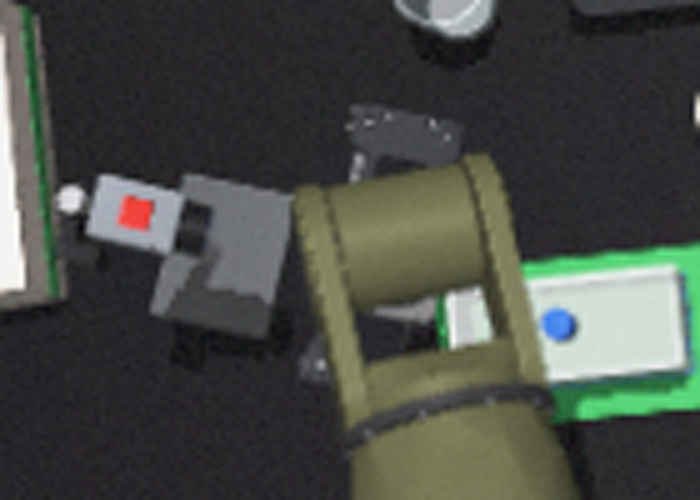

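Run:
```python
from h import *
s,t=load("f6.pkl")
save(s,"s6b.png",(345,160,385,215),14)
V=np.array([488.9,271.1,244]);u=np.array([-.0614,-.318,.946])
for k in(-40,-32,0,30,52.5): print(k,(proj(s,V+k*u)-[345,160]+.5)*14)
```

```text
-40 [308.56021125 656.18048139]
-32 [303.98710012 630.03223117]
0 [285.33406124 523.78393349]
30 [267.30843768 421.72035704]
52.5 [253.43592594 343.5738724 ]
```

View pics/s6b.png

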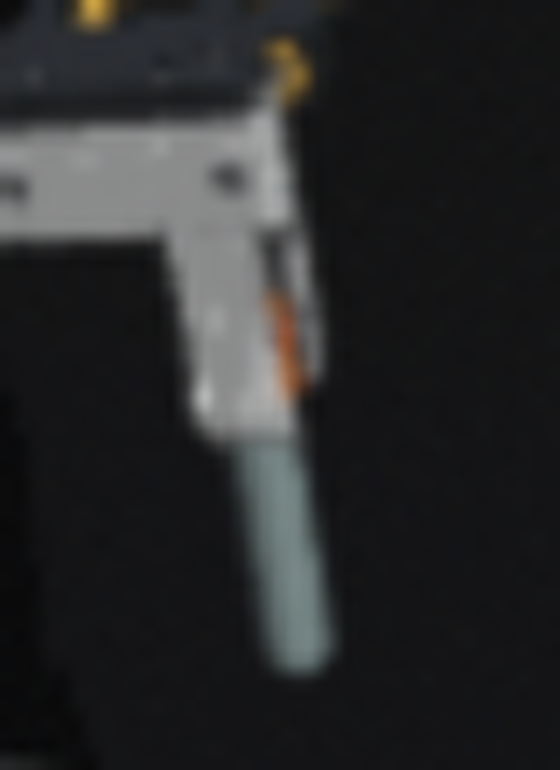

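Measured tube base pixel agrees with the forward prediction to about 2 mm. Both cameras read about 1.5 mm low in y here: they put the knob the arm had placed low by the same amount. I correct by that and settle.

Request:
jog_arm(commands=[[0,0.0005,0,0,0,0,0],[0,0.001,0,0,0,0,0],[0,0.0015,0,0,0,0,0],[0,0.0015,0,0,0,0,0],[0,0.0015,0,0,0,0,0],[0,0.0015,0,0,0,0,0],[0,0.0015,0,0,0,0,0],[0,0.0015,0,0,0,0,0],[0,0.0015,0,0,0,0,0],[0,0.0015,0,0,0,0,0]])

```text
clock: 18.1
eef_pos: [486.8, 262.1, 275.7]
eef_rot: [3.138, -0.33, 1.392]
wrist_force: [0.1, 0.1, 0.4]
finger_gap: 21.9
```

Run:
```python
from h import *
s=cam("scene"); save(s,"s7.png",(170,90,450,300),2.8)
st=manip.read_state(); print(st["clock"],st["eef_pos"],np.abs(st["qd"]).max(),st["wrist_force"],st["finger_gap"])
```

```text
18.15 [486.82476842 262.02485319 275.65077183] 0.002033765671011535 [ 0.29310511 -0.39729334 -0.80152251] 21.54858029158304
```

View pics/s7.png

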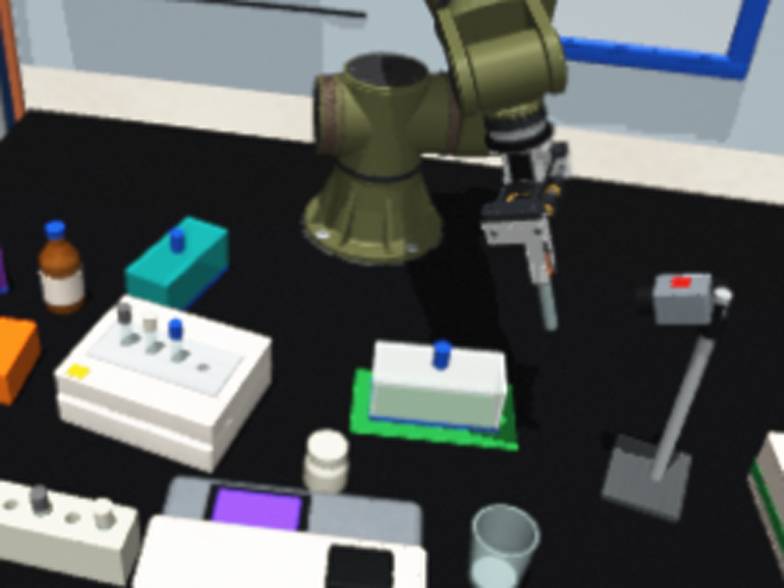

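The picture shows the cover upright on the mat, three tubes still in their wells, and the orange tube hanging free in front of the lens. Handing in.

```bash
python3 -c "
from cell import manip
print(manip.sign_off())"
```

```text
the job is handed in; nothing more can be done
None
```

I lifted the clear cover straight up and stood it on the green mat. Then I drew the orange-capped tube out by its cap and held it at the camera's view point, and handed the job in at about 18 s.

- **Cover:** It stands upright, placed by the arm at (456, 157) mm, which is where the images put the mat's middle. After release, the top camera read the knob within 2 mm of that point. The scene camera read it 4–5 mm off.
- **Tube:** By the arm's pose, the middle of the glass is at about (489, 273, 244) mm. It leans 0.33 rad straight back from the lens. In the last picture it hangs free, with the arm still and the grip at 21.5 mm on the cap.
- **Other tubes and bench items:** The blue, white and grey tubes are still in their wells, and nothing else in view was disturbed.

**Where the checks disagreed:**
- **Head pitch:** My two fits of the camera head gave 0.323 and 0.337 rad. I used 0.33, so the view point may be off by 1–2 mm.
- **Sideways offset:** The scene camera put the tube about 2 mm low in y against the arm's pose, and both cameras also read the placed knob low in y. I moved the final target +1.5 mm in y to correct for that, and did not re-measure the tube after that shift.

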